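Set out the cooking shelf

ROBOT

A 6-joint arm with a two-finger parallel gripper is mounted at the origin on the work surface. World frame = base frame: x ahead of the robot, y to its left, z up, the work surface at z = 0. Lengths are in m, angles in rad, forces in N, time in s.
With the tool pointing down it reaches from about 0.25 to 0.775 m from the base axis. Payload 8.9 kg.
Tool frame: the origin (TCP) lies at the very end of the fingers, on their centre line; the grasp point (between the pads) lies 19 mm behind it; z points along the fingers, y is the direction in which the jaws open and shut (so a half turn about z gives the same grasp; the last joint's range is limited). The gripper opens to 85 mm and grips with 20 to 120 N. Pads are 22 mm wide; open, the fingers measure 114 mm over their backs; the gripper's body (76 mm by 85 mm) begins 54 mm behind the grasp point. The pads swing forward as they close: fully open they stand 13 mm farther back than shut.
Start: joints at [1.061, 0.291, -0.153, 1.127, 0, 1.431], TCP at [0.19, 0.489, 0.231] pointing down, gripper open.
Joint ranges: [-2.52, 2.52], [-0.91, 1.74], [-1.3, 1.37], [-1.96, 2.02], [-1.52, 1.47], [-3.14, 3.14]. Speed limits (rad/s): [2.22, 2.22, 2.79, 3.14, 3.14, 3.14].

INTERFACE

Orientations are given as a 3x3 rotation matrix whose columns are the frame's x, y, z axes.
In Python, from cell import ctrl, imaging, job_done gives the robot as it stands.
- The arm moves only by the tool step_arm, never from a script. Its arguments are lists of equal length, an entry for each row: "xyz": the shift along the tool's x, y, z in cm, a list of three; "yaw": the turn about the tool's z in degrees. In form: {"xyz": [[x, y, z], ...], "yaw": [yaw, ...]}. A call has 1 to 10 rows; each row shifts and turns the pose as measured when the row begins, along the tool's axes as they then stand; what a row does not reach is not made up. A row lasts 1/8 s, in which the tool goes at most 62.5 mm and 10.7 degrees, less where a joint would pass 70% of its speed; a pose out of reach is approached as far as the arm can. A call with a gripper value outside its range is refused whole. "jaw" is the closure, from -1 (fully open) to 1 (shut), set as the call begins (left out, the last holds). The fingers move at their own pace and stop on an object; the grip force is fixed at half the most. Time passes only in rows, so rows that do not move let the fingers close. It gives the time, the measured TCP pose, the force and the opening at its end, in the units of the state.
- ctrl.get_state(): the state, without advancing time (a new reading comes with each control period).
- imaging.snapshot(name): name is "scene" or "top" or "wrist"; returns a dict with "image" (400x640x3 uint8, red, green, blue), "vertical_fov" (degrees; the focal length in pixels is half the picture's height over the tangent of half this angle, whatever the lens; pixels are square), "cx", "cy" (the principal point, pixels), "extrinsics" (4x4, takes a point from world to camera coordinates). Camera axes: x right, y down, z forward; pixel columns grow to the right and rows downward; lengths in m; the calibration is good to about 2 mm. A picture is of the moment at which its call begins. There is no depth.
- job_done(): hands the job in, once; it reports no verdict.
The state is a dict: "t": time; "q": joint angles; "qvel": joint speeds; "joint_efforts": joint torques, N m; "position": TCP position; "tcp_rot": TCP orientation; "ft_force": force on the tool from outside, world axes, zero at the start; "torque": the same for the moment, N m; "gripper_width": finger opening in m.
Only numpy, scipy, OpenCV 4.12 (cv2) and the standard library are available. Lean on these libraries where they do the work, as an engineer would, in place of code of your own. Each camera call takes 0.05 s, during which the arm holds its last target. There are 200 camera calls.

TASK

Set out the low shelf for cooking: stand the green and yellow spice tin midway between the bowl and the colander and in line with them, the glass jar centred on top of the tin, and cover the bowl with the steel lid. Lay the big spoon, scoop up, along the middle of the black strip beside the bowl, and the small spoon likewise on the strip beside the colander. Keep the jar upright, and do not shift the bowl, colander, cup or cardboard box.

Things in the scene. Friction and masses are not known exactly. Their poses are not given: they have to be found in the camera images.
- shelf: Fixed low white metal shelf, 170 mm deep (x, away from the robot), 540 wide (y, to the robot's left), top 30 mm above the table. Origin: its centre in plan, at table height. A flush black strip 44 wide runs front to back at each end, centred at y = +/-240 mm. Bowl and colander stand at x = 0, y = +/-118 (which is which varies), so midway is the centre.
- bowl: Blue ceramic bowl standing loose on the shelf, 110 mm across the rim, 42 mm high, wall 5 mm (100 mm inside the rim). Origin: centre of its underside.
- colander: Orange plastic colander with black holes, loose on the shelf, 116 mm across the rim, 55 mm high, with two small ears at front and back that reach 74 mm from its axis. Origin: centre of its underside.
- tin_mid (a point): Centre (half-way up) of a flat round closed spice tin, green with a yellow cover: 58 mm across, 36 mm high, about 120 g, standing on the table. z is its upright axis.
- jar_mid (a point): Centre (half-way up) of the closed pale-grey glass spice jar with a red cap: 42 mm across (cap 40 mm), 80 mm high, about 170 g, standing on the table. z is its upright axis.
- lid_knob (a point): Grip point on the axis of the black knob of the round steel lid. Knob 22 mm across, 32 tall; the point is 9 below its top, 23 above the plate's top face. Plate 114 across, 4 thick; under it a plug 84 across, 8 deep that drops inside the bowl's rim. It stands on the table on its plug: the point is 35 above the table, and 27 above the bowl's rim once the lid is on. z up. About 150 g.
- big_spoon_mid (a point): Point at mid-length on the handle of the big stainless steel spoon, 10 mm above what it rests on. Spoon 160 mm long, handle 11 wide, 5 thick, slightly arched; scoop 48 across, 11 high, at the +x end. x runs along the spoon to the scoop, z up. About 60 g. Lies on the table at the far left or right.
- small_spoon_mid (a point): The same point on the small stainless steel spoon: 125 mm long, handle 11 mm wide and 5 mm thick, scoop only 28 mm across at the +x end, 11 mm high; the point is 10 mm above what it rests on. x runs along the spoon to its scoop, z up. About 30 g.
- cup: White ceramic cup without a handle, 70 mm across, 75 mm high, on the table beside the shelf; not part of the job. Origin: centre of its underside.
- matchbox: Plain blue cardboard box 60 x 50 x 25 mm, on the table beside the shelf; not part of the job. Origin: centre of its underside.
Mind the look-alikes: they are no part of the job. Several things look just like the part that bears jar_mid: the one meant starts farthest to the robot's right.

How it is judged:
By the outcome, as a careful person would: the job done as asked, in the order asked, and still so for the second after the job is handed in, with the robot touching nothing.
It also fails if it takes over 122 s, if anything falls off the work surface, if the arm or the gripper's body presses on something with over 40 N, if the wrist force passes 120 N, or if a joint passes its speed limit or range.

## Working session

There is one attempt and no reset: what is moved stays moved. The work goes in short steps, Python scripts to look and compute and a tool call to move; the robot and the scene stay as the last step left them, time stands still between calls to the robot, and variables do not carry over. Pictures are saved under pics/ and viewed, about 12 in all and at most 16, crops included, and the job is handed in when it is done.

Besides the shell and the picture viewer there is one more tool, called after "Emit:" as name(argument=value, ...), one argument or row to a line, values as JSON. step_arm: Moves the arm, as the interface text tells. Its arguments: {"type":"object","properties":{"xyz":{"type":"array","items":{"type":"array","items":{"type":"number"}}},"yaw":{"type":"array","items":{"type":"number"}},"jaw":{"type":"number"}},"required":["xyz","yaw"]}

```bash
mkdir -p pics; ls; python3 - <<'E'
from cell import ctrl, imaging
import cv2,numpy as np
s=ctrl.get_state(); print(s['t'],s['position'],np.round(s['tcp_rot'],3).tolist(),s['gripper_width'])
for n in ['scene','top']:
    d=imaging.snapshot(n); cv2.imwrite(f'pics/{n}0.png',d['image'][:,:,::-1]); print(n,d['vertical_fov'],d['cx'],d['cy'],np.round(d['extrinsics'],4).tolist())
E
```

```text
pics
0.0 [0.19001036 0.488947   0.23072278] [[-0.932, 0.362, -0.001], [0.362, 0.932, -0.001], [0.0, -0.001, -1.0]] 0.08572046504556476
scene 44.608887322268785 324.42944394124 203.38029380017826 [[-0.6548, 0.7558, -0.0008, 0.376], [0.5288, 0.4574, -0.7149, -0.2701], [-0.5399, -0.4686, -0.6992, 1.4717], [0.0, 0.0, 0.0, 1.0]]
top 56.44596703814585 316.3650868783432 199.57925463381127 [[0.0295, -0.9996, 0.0038, -0.0211], [-0.9959, -0.0297, -0.0851, 0.5732], [0.0852, -0.0013, -0.9964, 0.9995], [0.0, 0.0, 0.0, 1.0]]
```

View pics/scene0.png

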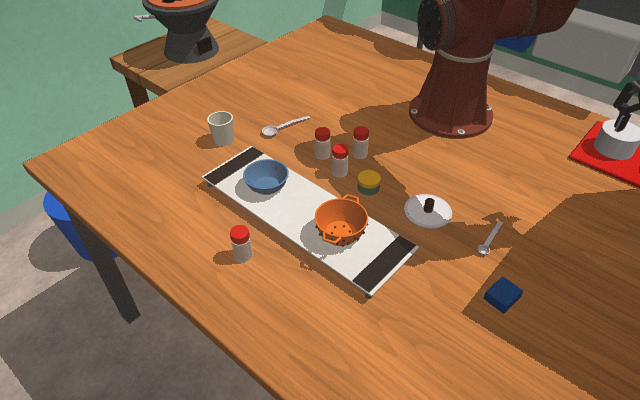

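View pics/top0.png

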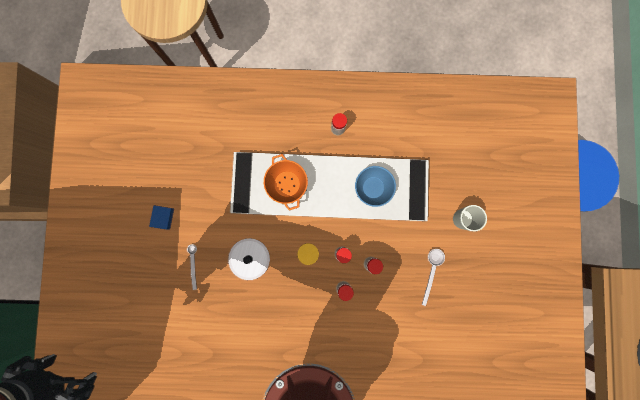

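Top view: colander (286,182) is left and bowl (376,185) is right. The tin is at (308,254), the lid knob at (248,260), the small spoon at (193,265) and the big spoon at (432,275). Red-capped jars are at (340,122), (344,256), (346,292) and (375,267). In this picture right means the robot's right, so the jar at (375,267) is the one meant. I'll confirm that in a crop.

```bash
cat > h.py <<'E'
import cv2,numpy as np
from cell import ctrl,imaging
def cam(d):
    f=200/np.tan(np.radians(d['vertical_fov'])/2); return f,d['cx'],d['cy'],np.array(d['extrinsics'])
def p2w(d,u,v,z):
    f,cx,cy,E=cam(d); R,t=E[:3,:3],E[:3,3]
    r=R.T@np.array([(u-cx)/f,(v-cy)/f,1]); c=-R.T@t
    return c+r*(z-c[2])/r[2]
def w2p(d,p):
    f,cx,cy,E=cam(d); q=E[:3,:3]@np.array(p)+E[:3,3]; return np.array([f*q[0]/q[2]+cx,f*q[1]/q[2]+cy])
def save(d,name,box=None,k=1):
    im=d['image'][:,:,::-1]
    if box: u0,v0,u1,v1=box; im=im[v0:v1,u0:u1]
    cv2.imwrite('pics/'+name,cv2.resize(im,None,fx=k,fy=k,interpolation=cv2.INTER_CUBIC))
def goto(x,y,z,yaw=None):
    "rel. move in tool axes (cm) to world target"
    s=ctrl.get_state(); R=np.array(s['tcp_rot']); d=R.T@(np.array([x,y,z])-s['position'])*100
    th=np.degrees(np.arctan2(R[1,1],R[0,1])) # world heading of the jaw axis
    print('t',round(s['t'],2),'pos',np.round(s['position'],4),'jawheading',round(th,1),'w',round(s['gripper_width'],4),'shift cm',np.round(d,2))
E
python3 - <<'E'
from h import *
d=imaging.snapshot('top'); save(d,'crop1.png',(170,145,450,310),2.8)
for n,u,v,z in [('jarA',340,122,.08),('jarB',344,256,.08),('jarC',375,267,.08),('jarD',346,292,.08),('tin',308,254,.036),('bowl',376,185,.072),('col',286,182,.085),('knob',248,260,.044),('lid',249,259.5,.012),('ssc',193,249,.0),('sstail',194,290,0),('bsc',437,257,.0),('bstail',425,304,0),('cup',473,218,.075),('box',162,217,.025),('sh1',235,153,.03),('sh2',429,158,.03),('sh3',231,212,.03),('sh4',428,220,.03)]: print(n,np.round(p2w(d,u,v,z),4))
E
```

```text
jarA [ 0.7766 -0.0604  0.08  ]
jarB [ 0.4257 -0.0791  0.08  ]
jarC [ 0.4001 -0.1592  0.08  ]
jarD [ 0.335  -0.0863  0.08  ]
tin [0.4254 0.0141 0.036 ]
bowl [ 0.6126 -0.1596  0.072 ]
col [0.6118 0.0761 0.085 ]
knob [0.4054 0.1728 0.044 ]
lid [0.4043 0.1757 0.012 ]
ssc [0.4276 0.3345 0.    ]
sstail [0.3158 0.3253 0.    ]
bsc [ 0.4254 -0.3441  0.    ]
bstail [ 0.2963 -0.3113  0.    ]
cup [ 0.5332 -0.4133  0.075 ]
box [0.5132 0.416  0.025 ]
sh1 [0.6953 0.2243 0.03  ]
sh2 [ 0.6976 -0.3117  0.03  ]
sh3 [0.5322 0.2273 0.03  ]
sh4 [ 0.5263 -0.3096  0.03  ]
```

View pics/crop1.png

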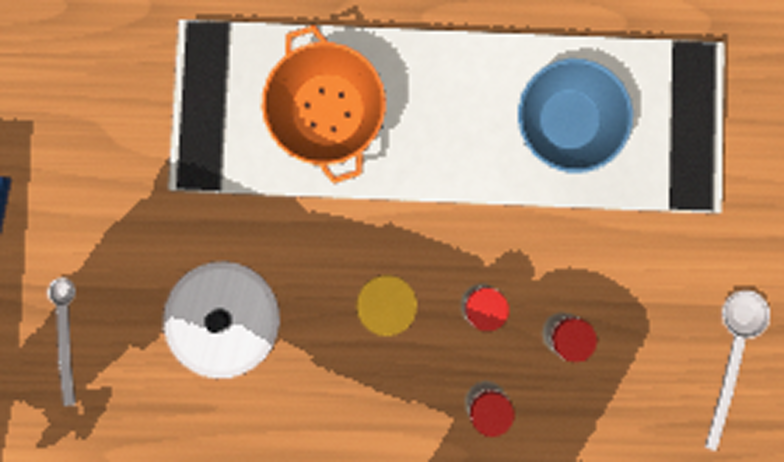

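The crop confirms four look-alike jars, with jar C at crop (575,340), full picture (375,267), clearly the one farthest to the robot's right. Next I'll refine the target positions and go above the tin.

```bash
python3 - <<'E'
from h import *
d=imaging.snapshot('top'); im=d['image']; h=cv2.cvtColor(im,cv2.COLOR_RGB2HSV); g=im.max(2)
def blob(m,box,z,n):
    M=np.zeros(m.shape,np.uint8); u0,v0,u1,v1=box; M[v0:v1,u0:u1]=m[v0:v1,u0:u1]
    M=cv2.morphologyEx(M,cv2.MORPH_OPEN,np.ones((2,2)))
    c=max(cv2.findContours(M,0,1)[0],key=cv2.contourArea); (u,v),r=cv2.minEnclosingCircle(c)
    rr=cv2.minAreaRect(c); print(n,'circ',round(u,1),round(v,1),round(r,1),np.round(p2w(d,u,v,z),4),'rect',np.round(rr[0],1),np.round(rr[1],1),round(rr[2],1),np.round(p2w(d,*rr[0],z),4))
H,S,V=h[...,0],h[...,1],h[...,2]
blob(((H>98)&(H<118)&(S>90)).astype(np.uint8),(350,155,405,212),.072,'bowl')
blob(((H<13)&(S>170)&(V>120)).astype(np.uint8),(255,153,320,212),.085,'col')
blob((g<75).astype(np.uint8),(402,150,440,225),.03,'stripR')
blob((g<75).astype(np.uint8),(228,146,262,214),.03,'stripL')
blob(((H>20)&(H<33)&(S>150)).astype(np.uint8),(290,235,325,275),.036,'tin')
for b,n in [((360,255,392,285),'C')]: blob(((H<5)|(H>172)).astype(np.uint8)*(S>150).astype(np.uint8),b,.08,n)
goto(.425,.014,.16)
E
```

```text
bowl circ 376.0 186.9 20.2 [ 0.6076 -0.1598  0.072 ] rect [376.  186.5] [39. 40.] 90.0 [ 0.6086 -0.1597  0.072 ]
col circ 286.5 182.0 21.9 [0.6118 0.0748 0.085 ] rect [288.  179.8] [43.  35.2] 33.7 [0.6176 0.0713 0.085 ]
stripR circ 418.0 190.5 30.1 [ 0.6063 -0.2818  0.03  ] rect [417.9 190.5] [14.9 59.1] 1.1 [ 0.6063 -0.2815  0.03  ]
stripL circ 244.0 183.5 30.3 [0.6114 0.1955 0.03  ] rect [242.9 183.4] [15.3 59.7] 3.0 [0.6114 0.1986 0.03  ]
tin circ 308.7 254.7 10.4 [0.4237 0.0122 0.036 ] rect [308.5 255. ] [20. 19.] 90.0 [0.4228 0.0127 0.036 ]
C circ 375.5 267.0 7.8 [ 0.4001 -0.1604  0.08  ] rect [376. 267.] [14. 14.] 90.0 [ 0.4002 -0.1617  0.08  ]
t 0.2 pos [0.1901 0.4891 0.2309] jawheading 68.8 w 0.0856 shift cm [-39.11 -35.76   7.12]
```

Emit:
step_arm(
  xyz=[
    [0,0,0],
    [0,0,0],
    [0,0,0],
    [0,0,0],
    [0,0,0],
    [0,0,0],
    [0,0,0],
    [0,0,0],
  ],
  yaw=[9.8,9.8,9.8,9.8,9.8,9.8,9.8,0],
  jaw=-1,
)

```text
t: 1.2
position: [0.1896, 0.4881, 0.2295]
tcp_rot: [[0.034, 0.999, -0.002], [0.999, -0.034, -0.004], [-0.004, -0.002, -1.0]]
ft_force: [-0.2, 0.3, 0.2]
gripper_width: 0.0853
```

```bash
python3 -c "
from h import *
goto(.424,.013,.16)"
```

```text
t 1.2 pos [0.1896 0.4881 0.2295] jawheading -2.0 w 0.0853 shift cm [-46.65  25.07   7.07]
```

Emit:
step_arm(
  xyz=[
    [-5.2,2.8,0],
    [-5.2,2.8,0],
    [-5.2,2.8,0.5],
    [-5.2,2.8,1],
    [-5.2,2.8,1],
    [-5.2,2.8,1],
    [-5.2,2.8,1],
    [-5.2,2.8,1],
    [-5,2.7,1],
    [0,0,0],
  ],
  yaw=[0,0,0,0,0,0,0,0,0,0],
)

```text
t: 2.45
position: [0.4429, 0.005, 0.1644]
tcp_rot: [[-0.016, 1.0, 0.006], [1.0, 0.016, -0.001], [-0.001, 0.006, -1.0]]
ft_force: [-1.0, 0.8, -0.2]
gripper_width: 0.0854
```

```bash
python3 -c "
from h import *
goto(.424,.013,.12)
d=imaging.snapshot('wrist'); save(d,'w1.png'); print(w2p(d,(.424,.013,.036)),w2p(d,(.424,.013,.0)), w2p(d,(.609,-.0415,.03)))"
```

```text
t 2.45 pos [0.4429 0.005  0.1644] jawheading 0.9 w 0.0854 shift cm [ 0.83 -1.9   4.42]
[292.13258547 181.54264785] [294.55317967 172.91394836] [506.98385628 244.74508439]
```

View pics/w1.png

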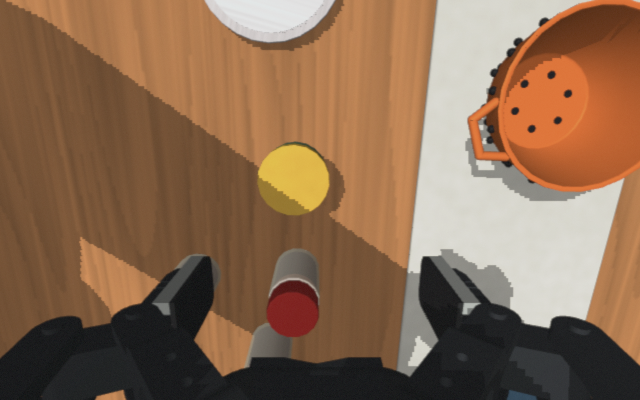

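Emit:
step_arm(
  xyz=[
    [1.0,-1.8,2],
    [0,0,4],
    [0,0,0],
    [0,0,0],
  ],
  yaw=[0.9,0,0,0],
)

```text
t: 3.0
position: [0.4229, 0.0193, 0.1053]
tcp_rot: [[-0.013, 1.0, 0.006], [1.0, 0.013, 0.0], [0.0, 0.006, -1.0]]
ft_force: [-0.4, -0.3, 0.2]
gripper_width: 0.0853
```

```bash
python3 -c "
from h import *
goto(.425,.015,.001)"
```

```text
t 3.0 pos [0.4229 0.0193 0.1053] jawheading 0.8 w 0.0853 shift cm [-0.44  0.14 10.43]
```

Emit:
step_arm(
  xyz=[
    [-0.4,0.2,4],
    [0,0,4],
    [0,0,2],
    [0,0,0.3],
    [0,0,0],
    [0,0,0],
  ],
  yaw=[0,0,0,0,0,0],
)

```text
t: 3.75
position: [0.434, 0.0159, 0.008]
tcp_rot: [[-0.02, 1.0, 0.02], [1.0, 0.02, -0.001], [-0.002, 0.02, -1.0]]
ft_force: [0.4, -0.7, 0.3]
gripper_width: 0.0858
```

```bash
python3 -c "
from h import *
goto(.425,.015,.001)"
```

```text
t 3.75 pos [0.434  0.0159 0.008 ] jawheading 1.2 w 0.0858 shift cm [-0.07 -0.91  0.69]
```

Emit:
step_arm(
  xyz=[
    [0,-0.9,0.3],
    [0,0,0.4],
    [0,0,0],
    [0,0,0],
  ],
  yaw=[0,0,0,0],
)

```text
t: 4.25
position: [0.4252, 0.0156, 0.0017]
tcp_rot: [[-0.02, 1.0, 0.022], [1.0, 0.02, -0.001], [-0.002, 0.022, -1.0]]
ft_force: [0.5, 0.3, -0.4]
gripper_width: 0.0851
```

```bash
python3 -c "
from h import *
goto(.425,.015,.001)"
```

```text
t 4.25 pos [0.4252 0.0156 0.0017] jawheading 1.2 w 0.0851 shift cm [-0.06 -0.02  0.07]
```

Emit:
step_arm(
  xyz=[
    [0,0,0],
    [0,0,0],
    [0,0,0],
    [0,0,0],
    [0,0,0],
    [0,0,0],
    [0,0,0],
    [0,0,0],
  ],
  yaw=[0,0,0,0,0,0,0,0],
  jaw=1,
)

```text
t: 5.25
position: [0.4254, 0.0156, 0.0022]
tcp_rot: [[-0.02, 1.0, 0.022], [1.0, 0.02, -0.002], [-0.002, 0.022, -1.0]]
ft_force: [-0.7, 0.3, 1.8]
gripper_width: 0.0564
```

Emit:
step_arm(
  xyz=[
    [0,0,-2],
    [0,0,-4],
    [0,0,-5],
    [0,0,-5],
    [0,0,0],
    [0,0,0],
  ],
  yaw=[0,0,0,0,0,0],
)

```text
t: 6.0
position: [0.4206, 0.016, 0.1656]
tcp_rot: [[-0.02, 1.0, 0.02], [1.0, 0.02, -0.001], [-0.001, 0.019, -1.0]]
ft_force: [1.1, -0.0, -1.9]
gripper_width: 0.056
```

```bash
python3 -c "
from h import *
goto(.609,-.0415,.16)"
```

```text
t 6.0 pos [0.4206 0.016  0.1656] jawheading 1.2 w 0.056 shift cm [-6.13 18.71  0.93]
```

Emit:
step_arm(
  xyz=[
    [-1.5,4.6,0],
    [-1.5,4.6,0],
    [-1.5,4.6,0],
    [-1.5,4.6,0],
    [0,0,0],
    [0,0,0],
  ],
  yaw=[0,0,0,0,0,0],
)

```text
t: 6.75
position: [0.6053, -0.0409, 0.1571]
tcp_rot: [[-0.021, 1.0, 0.003], [1.0, 0.021, 0.002], [0.002, 0.003, -1.0]]
ft_force: [-0.6, -0.2, -1.4]
gripper_width: 0.0566
```

```bash
python3 -c "
from h import *
goto(.609,-.0415,.07)
d=imaging.snapshot('wrist'); save(d,'w2.png'); 
for p in [(.6118,.076,.085),(.6118,.076,.03),(.6114,.1986,.03),(.524,-.0415,.03)]: print(w2p(d,p))"
```

```text
t 6.75 pos [ 0.6053 -0.0409  0.1571] jawheading 1.2 w 0.0566 shift cm [-0.09  0.34  8.71]
[332.1508441   13.95735961]
[328.39571126  33.53223432]
[ 333.67043731 -183.38100149]
[214.56478677 191.284444  ]
```

View pics/w2.png

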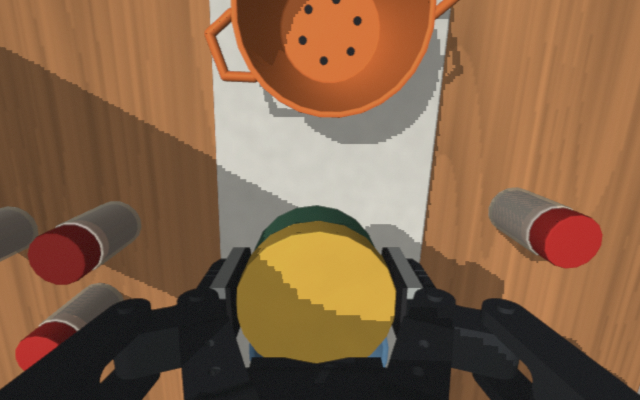

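```bash
python3 - <<'E'
from h import *
d=imaging.snapshot('wrist')
for u,v,z in [(217,150,.03),(221,240,.03),(213,30,.03),(427,235,.03),(434,165,.03),(441,100,.03),(333,117,.085),(328,62,.03),(333,34,.034)]: print(u,v,np.round(p2w(d,u,v,z),4))
# blue/other camera : colander & bowl in scene cam
d=imaging.snapshot('scene')
for n,p in [('bowl rim',(.6105,-.1596,.072)),('col rim',(.6118,.0755,.085)),('stripR',(.6063,-.2815,.03)),('stripL',(.6114,.1986,.03))]: print(n,w2p(d,p))
save(d,'s1.png',(190,110,430,310),3.2)
E
```

```text
217 150 [ 0.5278 -0.0085  0.03  ]
221 240 [ 0.5269 -0.0834  0.03  ]
213 30 [0.5297 0.0766 0.03  ]
427 235 [ 0.6985 -0.0757  0.03  ]
434 165 [ 0.6978 -0.0169  0.03  ]
441 100 [0.6975 0.0322 0.03  ]
333 117 [0.6141 0.0199 0.085 ]
328 62 [0.6121 0.0571 0.03  ]
333 34 [0.6149 0.075  0.034 ]
bowl rim [264.06671413 173.38309929]
col rim [339.52217326 216.03471374]
stripR [233.633504   164.64678204]
stripL [384.09157447 261.54406633]
```

View pics/s1.png

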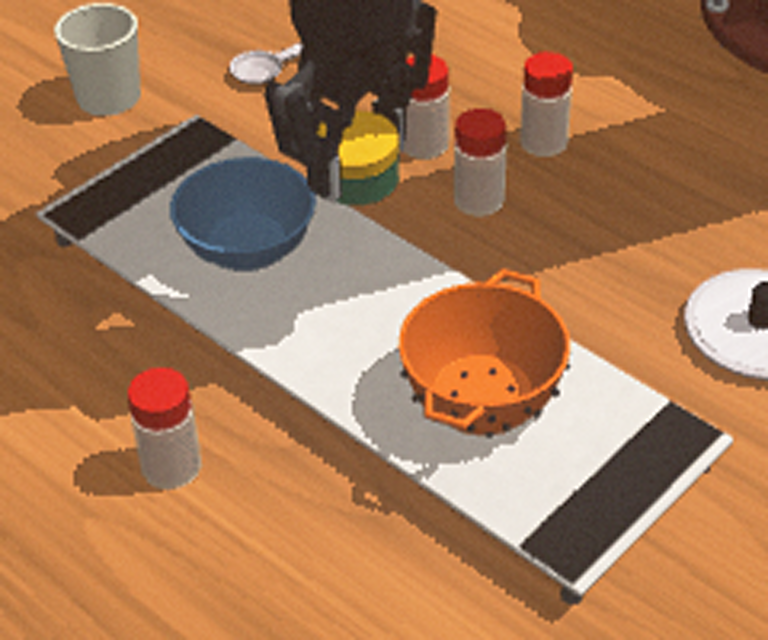

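Emit:
step_arm(
  xyz=[
    [0.1,0.7,3],
    [0,0,4],
    [0,0,2],
    [0,0,0],
    [0,0,0],
    [0,0,0],
  ],
  yaw=[1.5,0,0,0,0,0],
)

```text
t: 7.65
position: [0.6124, -0.0383, 0.0709]
tcp_rot: [[0.005, 1.0, 0.011], [1.0, -0.005, 0.001], [0.001, 0.011, -1.0]]
ft_force: [0.2, -0.9, -0.9]
gripper_width: 0.0565
```

```bash
python3 -c "
from h import *
goto(.612,-.040,.033)"
```

```text
t 7.65 pos [ 0.6124 -0.0383  0.0709] jawheading -0.3 w 0.0565 shift cm [-0.17 -0.08  3.79]
```

Emit:
step_arm(
  xyz=[
    [-0.2,-0.2,2],
    [0,0,1.2],
    [0,0,0],
    [0,0,0],
  ],
  yaw=[0,0,0,0],
)

```text
t: 8.15
position: [0.6132, -0.0406, 0.0417]
tcp_rot: [[0.005, 1.0, 0.016], [1.0, -0.005, -0.0], [-0.0, 0.016, -1.0]]
ft_force: [-1.1, -1.9, -2.0]
gripper_width: 0.0563
```

```bash
python3 -c "
from h import *
goto(.612,-.040,.033)"
```

```text
t 8.15 pos [ 0.6132 -0.0406  0.0417] jawheading -0.3 w 0.0563 shift cm [ 0.06 -0.14  0.87]
```

Emit:
step_arm(
  xyz=[
    [0.1,-0.2,0.5],
    [0,0,0.3],
    [0,0,0.1],
    [0,0,0],
    [0,0,0],
  ],
  yaw=[0,0,0,0,0],
)

```text
t: 8.78
position: [0.6119, -0.0395, 0.0331]
tcp_rot: [[0.004, 1.0, 0.018], [1.0, -0.004, -0.0], [-0.0, 0.018, -1.0]]
ft_force: [-0.1, -0.2, -1.8]
gripper_width: 0.0561
```

Emit:
step_arm(
  xyz=[
    [0,0,0],
    [0,0,0],
    [0,0,0],
    [0,0,0],
    [0,0,0],
    [0,0,-3],
    [0,0,-5],
    [0,0,-5],
    [0,0,-3],
    [0,0,0],
  ],
  yaw=[0,0,0,0,0,0,0,0,0,0],
  jaw=-1,
)

```text
t: 10.02
position: [0.6088, -0.0394, 0.1979]
tcp_rot: [[0.005, 1.0, 0.018], [1.0, -0.005, -0.0], [-0.0, 0.018, -1.0]]
ft_force: [0.8, -0.0, -1.0]
gripper_width: 0.0859
```

```bash
python3 -c "
from h import *
goto(.400,-.160,.2)"
```

```text
t 10.03 pos [ 0.6088 -0.0394  0.1979] jawheading -0.3 w 0.0859 shift cm [-12.15 -20.82  -0.57]
```

Emit:
step_arm(
  xyz=[
    [-2.4,-4.2,0],
    [-2.4,-4.2,0],
    [-2.4,-4.2,0],
    [-2.4,-4.1,0],
    [-2.4,-4.1,0],
    [0,0,0],
    [0,0,0],
  ],
  yaw=[0,0,0,0,0,0,0],
)

```text
t: 10.9
position: [0.3921, -0.1599, 0.1879]
tcp_rot: [[0.004, 1.0, 0.012], [1.0, -0.004, 0.002], [0.002, 0.012, -1.0]]
ft_force: [-0.5, 0.3, -0.6]
gripper_width: 0.0854
```

```bash
python3 - <<'E'
from h import *
goto(.400,-.160,.14)
d=imaging.snapshot('wrist'); print('C pred',w2p(d,(.4,-.16,.08)),'tin pred',w2p(d,(.612,-.04,.066)))
t=imaging.snapshot('top'); print('tin top pred',w2p(t,(.612,-.04,.066)))
im=np.hstack([d['image'],t['image'][120:320,190:510].repeat(2,0).repeat(2,1)])[:,:,::-1]
cv2.imwrite('pics/w3.png',cv2.resize(im,(800,250),interpolation=cv2.INTER_AREA))
h=cv2.cvtColor(t['image'],cv2.COLOR_RGB2HSV); M=cv2.inRange(h,(20,150,60),(33,255,255)); M[:140]=0;M[230:]=0
c=max(cv2.findContours(M,0,1)[0],key=cv2.contourArea); e=cv2.minEnclosingCircle(c); print('tin',e,p2w(t,*e[0],.066))
E
```

```text
t 10.9 pos [ 0.3921 -0.1599  0.1879] jawheading -0.2 w 0.0854 shift cm [-0.02  0.74  4.79]
C pred [325.33654531 198.70605766] tin pred [626.83345508  26.20770039]
tin top pred [330.43552946 184.16635612]
tin ((330.3461608886719, 184.5), 10.759016990661621) [ 0.61110415 -0.03978702  0.066     ]
```

View pics/w3.png

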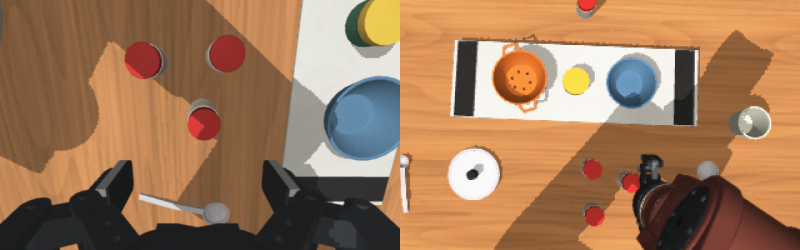

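Emit:
step_arm(
  xyz=[
    [0.1,0.6,4],
    [0,0,4],
    [0,0,0],
    [0,0,0],
  ],
  yaw=[0,0,0,0],
)

```text
t: 11.5
position: [0.4035, -0.1574, 0.1071]
tcp_rot: [[-0.002, 1.0, 0.014], [1.0, 0.002, 0.002], [0.001, 0.014, -1.0]]
ft_force: [0.9, -0.6, 0.4]
gripper_width: 0.0853
```

```bash
python3 -c "
from h import *
goto(.401,-.159,.028)"
```

```text
t 11.5 pos [ 0.4035 -0.1574  0.1071] jawheading 0.1 w 0.0853 shift cm [-0.17 -0.36  7.91]
```

Emit:
step_arm(
  xyz=[
    [-0.2,-0.5,3],
    [-0.1,-0.1,3],
    [0,0,1.5],
    [0,0,0.2],
    [0,0,0],
  ],
  yaw=[0,0,0,0,0],
)

```text
t: 12.12
position: [0.4053, -0.1634, 0.0352]
tcp_rot: [[-0.004, 1.0, 0.025], [1.0, 0.004, -0.005], [-0.005, 0.025, -1.0]]
ft_force: [0.7, -0.4, 0.8]
gripper_width: 0.0854
```

```bash
python3 -c "
from h import *
goto(.401,-.159,.028)"
```

```text
t 12.12 pos [ 0.4053 -0.1634  0.0352] jawheading 0.2 w 0.0854 shift cm [ 0.45 -0.45  0.71]
```

Emit:
step_arm(
  xyz=[
    [0.4,-0.5,0.5],
    [0,0,0.2],
    [0,0,0],
    [0,0,0],
  ],
  yaw=[0,0,0,0],
)

```text
t: 12.62
position: [0.4014, -0.1598, 0.0295]
tcp_rot: [[-0.004, 1.0, 0.027], [1.0, 0.004, -0.007], [-0.007, 0.027, -1.0]]
ft_force: [0.1, -0.0, 0.0]
gripper_width: 0.0853
```

Emit:
step_arm(
  xyz=[
    [0,0,0],
    [0,0,0],
    [0,0,0],
    [0,0,0],
    [0,0,0],
    [0,0,0],
    [0,0,0],
    [0,0,0],
  ],
  yaw=[0,0,0,0,0,0,0,0],
  jaw=1,
)

```text
t: 13.62
position: [0.4014, -0.1599, 0.03]
tcp_rot: [[-0.004, 1.0, 0.027], [1.0, 0.004, -0.007], [-0.007, 0.027, -1.0]]
ft_force: [-0.7, -0.3, 2.2]
gripper_width: 0.0405
```

Emit:
step_arm(
  xyz=[
    [0,0,-2],
    [0,0,-4],
    [0,0,-5],
    [0,0,-5],
    [0,0,-3],
    [0,0,0],
    [0,0,0],
  ],
  yaw=[0,0,0,0,0,0,0],
)

```text
t: 14.5
position: [0.3946, -0.1578, 0.2236]
tcp_rot: [[-0.004, 1.0, 0.024], [1.0, 0.004, -0.005], [-0.005, 0.024, -1.0]]
ft_force: [0.3, 0.6, -1.0]
gripper_width: 0.0408
```

```bash
python3 -c "
from h import *
goto(.611,-.040,.2)"
```

```text
t 14.5 pos [ 0.3946 -0.1578  0.2236] jawheading 0.2 w 0.0408 shift cm [11.71 21.62  2.82]
```

Emit:
step_arm(
  xyz=[
    [1.9,3.5,0],
    [1.9,3.5,0],
    [1.9,3.5,0],
    [1.9,3.5,0],
    [1.9,3.5,0.5],
    [1.9,3.5,0.5],
    [0,0,0],
    [0,0,0],
  ],
  yaw=[0,0,0,0,0,0,0,0],
)

```text
t: 15.5
position: [0.6045, -0.0381, 0.2015]
tcp_rot: [[-0.002, 1.0, 0.003], [1.0, 0.002, 0.0], [0.0, 0.003, -1.0]]
ft_force: [-0.0, -0.1, -1.5]
gripper_width: 0.0407
```

```bash
python3 -c "
from h import *
goto(.611,-.040,.13)"
```

```text
t 15.5 pos [ 0.6045 -0.0381  0.2015] jawheading 0.1 w 0.0407 shift cm [-0.2   0.63  7.15]
```

Emit:
step_arm(
  xyz=[
    [-0.2,0.5,3],
    [0,0,3],
    [0,0,1],
    [0,0,0],
    [0,0,0],
  ],
  yaw=[0,0,0,0,0],
)

```text
t: 16.12
position: [0.6071, -0.0424, 0.1304]
tcp_rot: [[0.001, 1.0, 0.002], [1.0, -0.001, -0.0], [-0.0, 0.002, -1.0]]
ft_force: [-0.0, -0.6, -0.1]
gripper_width: 0.0405
```

```bash
python3 -c "
from h import *
goto(.611,-.040,.097)"
```

```text
t 16.12 pos [ 0.6071 -0.0424  0.1304] jawheading -0.1 w 0.0405 shift cm [0.24 0.38 3.34]
```

Emit:
step_arm(
  xyz=[
    [0.3,0.5,1.5],
    [0,0,1.0],
    [0,0,0],
    [0,0,0],
  ],
  yaw=[0,0,0,0],
)

```text
t: 16.62
position: [0.6134, -0.0392, 0.1051]
tcp_rot: [[0.001, 1.0, 0.004], [1.0, -0.001, -0.001], [-0.001, 0.004, -1.0]]
ft_force: [0.7, 0.8, -1.3]
gripper_width: 0.0411
```

```bash
python3 -c "
from h import *
goto(.612,-.040,.097)"
```

```text
t 16.62 pos [ 0.6134 -0.0392  0.1051] jawheading -0.1 w 0.0411 shift cm [-0.08 -0.15  0.81]
```

Emit:
step_arm(
  xyz=[
    [-0.1,-0.2,0.4],
    [0,0,0.3],
    [0,0,0.1],
    [0,0,0],
    [0,0,0],
  ],
  yaw=[0,0,0,0,0],
)

```text
t: 17.25
position: [0.6116, -0.0404, 0.0971]
tcp_rot: [[0.001, 1.0, 0.005], [1.0, -0.001, -0.001], [-0.001, 0.005, -1.0]]
ft_force: [-0.2, 0.5, -0.9]
gripper_width: 0.0405
```

```bash
python3 -c "
from h import *
goto(.612,-.040,.096)"
```

```text
t 17.25 pos [ 0.6116 -0.0404  0.0971] jawheading -0.1 w 0.0405 shift cm [0.04 0.04 0.11]
```

Emit:
step_arm(
  xyz=[
    [0,0,0.1],
    [0,0,0],
    [0,0,0],
  ],
  yaw=[0,0,0],
)

```text
t: 17.62
position: [0.6118, -0.0404, 0.0963]
tcp_rot: [[0.001, 1.0, 0.006], [1.0, -0.001, -0.001], [-0.001, 0.006, -1.0]]
ft_force: [0.2, 0.8, -0.8]
gripper_width: 0.0404
```

Emit:
step_arm(
  xyz=[
    [0,0,0],
    [0,0,0],
    [0,0,0],
    [0,0,0],
    [0,0,0],
    [0,0,0],
  ],
  yaw=[0,0,0,0,0,0],
  jaw=-1,
)

```text
t: 18.38
position: [0.6121, -0.0405, 0.0966]
tcp_rot: [[0.001, 1.0, 0.006], [1.0, -0.001, -0.001], [-0.001, 0.006, -1.0]]
ft_force: [0.3, -0.3, 0.2]
gripper_width: 0.0856
```

Emit:
step_arm(
  xyz=[
    [0,0,-3],
    [0,0,-5],
    [0,0,-5],
    [0,0,-1],
    [0,0,0],
  ],
  yaw=[0,0,0,0,0],
)

```text
t: 19.0
position: [0.6104, -0.0402, 0.2394]
tcp_rot: [[0.001, 1.0, 0.004], [1.0, -0.001, -0.001], [-0.001, 0.004, -1.0]]
ft_force: [-0.1, -0.7, -0.9]
gripper_width: 0.0853
```

```bash
python3 -c "
from h import *
goto(.405,.174,.2)"
```

```text
t 19.0 pos [ 0.6104 -0.0402  0.2394] jawheading -0.1 w 0.0853 shift cm [ 21.4  -20.58   3.84]
```

Emit:
step_arm(
  xyz=[
    [3.6,-3.4,0],
    [3.6,-3.4,0],
    [3.6,-3.4,0],
    [3.6,-3.4,1],
    [3.5,-3.4,1],
    [3.5,-3.4,1],
    [0,0,0],
    [0,0,0],
  ],
  yaw=[0,0,0,0,0,0,0,0],
)

```text
t: 20.0
position: [0.3944, 0.1785, 0.1961]
tcp_rot: [[0.002, 1.0, -0.012], [1.0, -0.002, -0.002], [-0.002, -0.012, -1.0]]
ft_force: [-1.2, -0.1, 0.0]
gripper_width: 0.0855
```

```bash
python3 - <<'E'
from h import *
goto(.405,.174,.14)
d=imaging.snapshot('wrist'); print('knob pred',w2p(d,(.405,.174,.044)),'lid', w2p(d,(.405,.174,.012)))
t=imaging.snapshot('top'); s=imaging.snapshot('scene')
print('jar top pred',w2p(t,(.611,-.04,.146)),'scene cap top',w2p(s,(.611,-.04,.146)),'base',w2p(s,(.611,-.04,.066)))
a=d['image']; b=np.vstack([cv2.resize(s['image'][110:260,210:390],(300,250),interpolation=2),t['image'][140:240,230:430].repeat(1,0)[:, :200]. repeat(1,1).__array__()[:, :].copy() if 0 else cv2.resize(t['image'][140:240,230:430],(300,150),interpolation=2)])
cv2.imwrite('pics/w4.png',cv2.resize(np.hstack([cv2.resize(a,(640,400)),b]),(800,340),interpolation=3)[:,:,::-1])
E
```

```text
t 20.0 pos [0.3944 0.1785 0.1961] jawheading -0.1 w 0.0855 shift cm [-0.44  1.13  5.6 ]
knob pred [330.65751789 189.82481832] lid [329.69614269 181.88116679]
jar top pred [331.78873789 180.4195758 ] scene cap top [299.36154054 171.27285167] base [300.64874699 197.90762948]
```

View pics/w4.png

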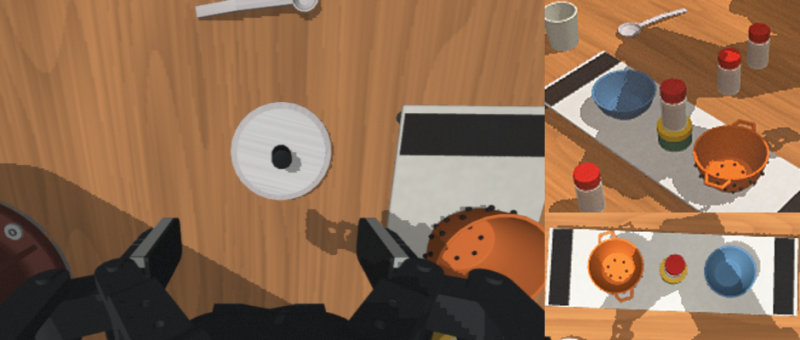

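Emit:
step_arm(
  xyz=[
    [0,1.1,4],
    [0,0,4],
    [0,0,2],
    [0,0,0],
    [0,0,0],
  ],
  yaw=[0,0,0,0,0],
)

```text
t: 20.78
position: [0.4104, 0.1754, 0.0949]
tcp_rot: [[0.01, 1.0, -0.007], [1.0, -0.01, -0.001], [-0.001, -0.007, -1.0]]
ft_force: [0.5, -0.4, 0.2]
gripper_width: 0.0857
```

```bash
python3 -c "
from h import *
goto(.4055,.179,.018)"
```

```text
t 20.77 pos [0.4104 0.1754 0.0949] jawheading -0.6 w 0.0857 shift cm [ 0.37 -0.44  7.7 ]
```

Emit:
step_arm(
  xyz=[
    [0.4,-0.8,3],
    [0,0,3],
    [0,0,1],
    [0,0,0],
    [0,0,0],
  ],
  yaw=[0,0,0,0,0],
)

```text
t: 21.4
position: [0.4079, 0.1802, 0.0287]
tcp_rot: [[0.012, 1.0, 0.003], [1.0, -0.012, 0.002], [0.002, 0.003, -1.0]]
ft_force: [-0.2, -0.4, 0.8]
gripper_width: 0.0852
```

```bash
python3 -c "
from h import *
goto(.4055,.179,.018)"
```

```text
t 21.4 pos [0.4079 0.1802 0.0287] jawheading -0.7 w 0.0852 shift cm [-0.13 -0.24  1.07]
```

Emit:
step_arm(
  xyz=[
    [-0.1,-0.3,0.8],
    [0,0,0.2],
    [0,0,0],
    [0,0,0],
  ],
  yaw=[0,0,0,0],
)

```text
t: 21.9
position: [0.4059, 0.1795, 0.0196]
tcp_rot: [[0.012, 1.0, 0.005], [1.0, -0.012, 0.002], [0.002, 0.005, -1.0]]
ft_force: [-0.4, 0.4, -1.0]
gripper_width: 0.0855
```

Emit:
step_arm(
  xyz=[
    [0,0,0],
    [0,0,0],
    [0,0,0],
    [0,0,0],
    [0,0,0],
    [0,0,0],
    [0,0,0],
    [0,0,0],
  ],
  yaw=[0,0,0,0,0,0,0,0],
  jaw=1,
)

```text
t: 22.9
position: [0.4061, 0.1796, 0.02]
tcp_rot: [[0.012, 1.0, 0.006], [1.0, -0.012, 0.002], [0.002, 0.006, -1.0]]
ft_force: [0.2, -0.7, 1.9]
gripper_width: 0.0203
```

Emit:
step_arm(
  xyz=[
    [0,0,-2],
    [0,0,-5],
    [0,0,-5],
    [0,0,-5],
    [0,0,-5],
    [0,0,0],
    [0,0,0],
  ],
  yaw=[0,0,0,0,0,0,0],
)

```text
t: 23.78
position: [0.4032, 0.1786, 0.245]
tcp_rot: [[0.012, 1.0, 0.002], [1.0, -0.012, 0.001], [0.001, 0.002, -1.0]]
ft_force: [0.1, 0.6, -1.0]
gripper_width: 0.0203
```

```bash
python3 -c "
from h import *
goto(.45,-.158,.24)"
```

```text
t 23.77 pos [0.4032 0.1786 0.245 ] jawheading -0.7 w 0.0203 shift cm [-33.6    5.08   0.46]
```

Emit:
step_arm(
  xyz=[
    [-4.8,0.7,0],
    [-4.8,0.7,0],
    [-4.8,0.7,0],
    [-4.8,0.7,0],
    [-4.8,0.7,0],
    [-4.8,0.7,0],
    [-4.8,0.7,0],
    [0,0,0],
  ],
  yaw=[0,0,0,0,0,0,0,0],
)

```text
t: 24.78
position: [0.444, -0.1665, 0.2311]
tcp_rot: [[0.009, 1.0, -0.016], [1.0, -0.009, 0.007], [0.007, -0.016, -1.0]]
ft_force: [0.2, 0.0, -1.4]
gripper_width: 0.0203
```

```bash
python3 -c "
from h import *
goto(.611,-.158,.2)"
```

```text
t 24.77 pos [ 0.444  -0.1665  0.2311] jawheading -0.5 w 0.0203 shift cm [ 0.97 16.74  2.85]
```

Stop short of the bowl first, so its rim can be seen before covering.

Emit:
step_arm(
  xyz=[
    [0.3,4,0],
    [0.3,4,0],
    [0.2,4,0],
    [0.2,3.5,0],
    [0,0,0],
    [0,0,0],
  ],
  yaw=[0,0,0,0,0,0],
)

```text
t: 25.52
position: [0.5979, -0.1521, 0.2182]
tcp_rot: [[0.009, 0.999, -0.032], [1.0, -0.008, 0.014], [0.014, -0.032, -0.999]]
ft_force: [-0.3, 1.1, -1.0]
gripper_width: 0.02
```

```bash
python3 - <<'E'
from h import *
goto(.611,-.158,.14)
t=imaging.snapshot('top'); s=imaging.snapshot('scene')
p=ctrl.get_state()['position']; lz=p[2]-.02+.012
for n,d in [('top',t),('scene',s)]: print(n,'bowl pred',w2p(d,(.611,-.158,.072)),'lid pred',w2p(d,(p[0],p[1],lz)))
save(s,'s2.png',(200,100,360,240),4)
E
```

```text
t 25.52 pos [ 0.5979 -0.1521  0.2182] jawheading -0.5 w 0.02 shift cm [-0.68  1.56  7.76]
top bowl pred [375.365054   185.59200971] lid pred [382.77135013 183.77578995]
scene bowl pred [264.38278054 173.77362481] lid pred [264.96206759 124.11899398]
```

View pics/s2.png

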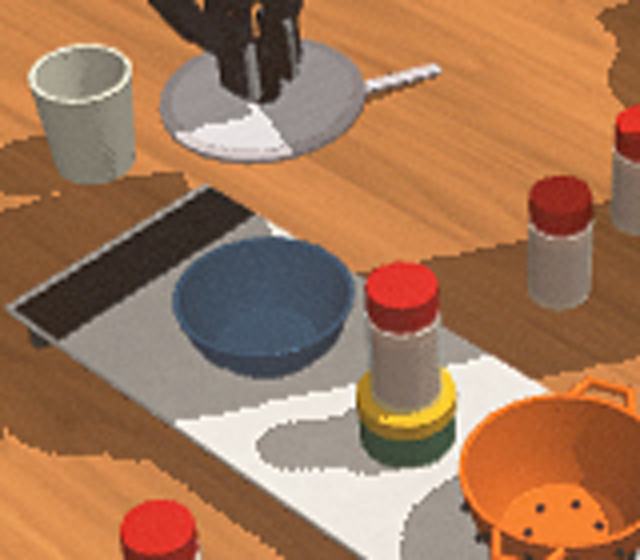

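Emit:
step_arm(
  xyz=[
    [-0.6,1.0,3],
    [0,0,2],
    [0,0,2],
    [0,0,0],
    [0,0,0],
  ],
  yaw=[0,0,0,0,0],
)

```text
t: 26.25
position: [0.6033, -0.1582, 0.1496]
tcp_rot: [[0.011, 1.0, -0.028], [1.0, -0.011, 0.013], [0.013, -0.029, -1.0]]
ft_force: [0.2, -0.2, -2.1]
gripper_width: 0.0198
```

```bash
python3 -c "
from h import *
goto(.610,-.158,.086)"
```

```text
t 26.25 pos [ 0.6033 -0.1582  0.1496] jawheading -0.6 w 0.0198 shift cm [-0.05  0.85  6.34]
```

Emit:
step_arm(
  xyz=[
    [0,0.9,2],
    [0,0,2],
    [0,0,0.5],
    [0,0,0],
    [0,0,0],
  ],
  yaw=[0,0,0,0,0],
)

```text
t: 26.88
position: [0.6138, -0.1583, 0.1037]
tcp_rot: [[0.011, 1.0, -0.024], [1.0, -0.011, 0.012], [0.011, -0.025, -1.0]]
ft_force: [-0.4, -0.3, -2.0]
gripper_width: 0.0196
```

```bash
python3 -c "
from h import *
goto(.610,-.158,.086)"
```

```text
t 26.88 pos [ 0.6138 -0.1583  0.1037] jawheading -0.6 w 0.0196 shift cm [ 0.   -0.33  1.78]
```

Emit:
step_arm(
  xyz=[
    [0,-0.5,0.3],
    [0,0,0.5],
    [0,0,0],
    [0,0,0],
  ],
  yaw=[0,0,0,0],
)

```text
t: 27.38
position: [0.6087, -0.1584, 0.0965]
tcp_rot: [[0.011, 1.0, -0.023], [1.0, -0.011, 0.011], [0.011, -0.023, -1.0]]
ft_force: [0.1, 0.2, -0.9]
gripper_width: 0.0203
```

```bash
python3 -c "
from h import *
goto(.610,-.158,.086)"
```

```text
t 27.38 pos [ 0.6087 -0.1584  0.0965] jawheading -0.6 w 0.0203 shift cm [0.03 0.15 1.04]
```

Emit:
step_arm(
  xyz=[
    [0,0.2,0.4],
    [0,0,0.4],
    [0,0,0.2],
    [0,0,0],
    [0,0,0],
  ],
  yaw=[0,0,0,0,0],
)

```text
t: 28.0
position: [0.6108, -0.1583, 0.0856]
tcp_rot: [[0.012, 1.0, -0.023], [1.0, -0.011, 0.011], [0.011, -0.023, -1.0]]
ft_force: [-0.8, -0.3, -1.0]
gripper_width: 0.0203
```

```bash
python3 -c "
from h import *
goto(.610,-.158,.085)"
```

```text
t 28.0 pos [ 0.6108 -0.1583  0.0856] jawheading -0.6 w 0.0203 shift cm [ 0.03 -0.08  0.06]
```

Emit:
step_arm(
  xyz=[
    [0,0,0],
    [0,0,0],
    [0,0,0],
    [0,0,0],
    [0,0,0],
    [0,0,-3],
    [0,0,-4],
    [0,0,-4],
    [0,0,-1],
    [0,0,0],
  ],
  yaw=[0,0,0,0,0,0,0,0,0,0],
  jaw=-1,
)

```text
t: 29.25
position: [0.6131, -0.1595, 0.2084]
tcp_rot: [[0.012, 1.0, -0.024], [1.0, -0.011, 0.012], [0.011, -0.024, -1.0]]
ft_force: [-1.2, -0.1, -0.7]
gripper_width: 0.085
```

```bash
python3 -c "
from h import *
goto(.374,-.331,.2)"
```

```text
t 29.25 pos [ 0.6131 -0.1595  0.2084] jawheading -0.6 w 0.085 shift cm [-17.43 -23.69   1.21]
```

Emit:
step_arm(
  xyz=[
    [-2.9,-3.9,0],
    [-2.9,-3.9,0],
    [-2.9,-3.9,0],
    [-2.9,-3.9,0],
    [-2.9,-3.9,0],
    [-2.9,-3.9,0],
    [0,0,0],
  ],
  yaw=[0,0,0,0,0,0,0],
)

```text
t: 30.12
position: [0.3665, -0.3321, 0.2015]
tcp_rot: [[0.01, 0.999, -0.035], [1.0, -0.009, 0.02], [0.02, -0.035, -0.999]]
ft_force: [-0.9, 0.7, 0.3]
gripper_width: 0.0854
```

Emit:
step_arm(
  xyz=[
    [0,0,0],
    [0,0,0],
    [0,0,0],
    [0,0,0],
    [0,0,0],
    [0,0,0],
    [0,0,0],
    [0,0,0],
    [0,0,0],
  ],
  yaw=[-9.5,-9.5,-9.5,-9.5,-9.5,-9.5,-9.5,-9.5,0],
)

```text
t: 31.25
position: [0.3667, -0.3237, 0.1907]
tcp_rot: [[-0.977, 0.208, -0.044], [0.206, 0.978, 0.034], [0.05, 0.025, -0.998]]
ft_force: [0.5, -0.3, -1.2]
gripper_width: 0.0853
```

```bash
python3 - <<'E'
from h import *
goto(.374,-.331,.12)
d=imaging.snapshot('wrist'); save(d,'w5.png'); print(w2p(d,(.374,-.331,.008)),w2p(d,(.4254,-.3441,.005)),w2p(d,(.2963,-.3113,.005)))
t=imaging.snapshot('top'); save(t,'t5.png',(340,140,500,320),3)
E
```

```text
t 31.25 pos [ 0.3667 -0.3237  0.1907] jawheading 78.0 w 0.0853 shift cm [-1.22 -0.73  7.  ]
[306.32397897 197.10197954] [304.56778962 247.7379453 ] [309.13965366 111.9114359 ]
```

View pics/w5.png

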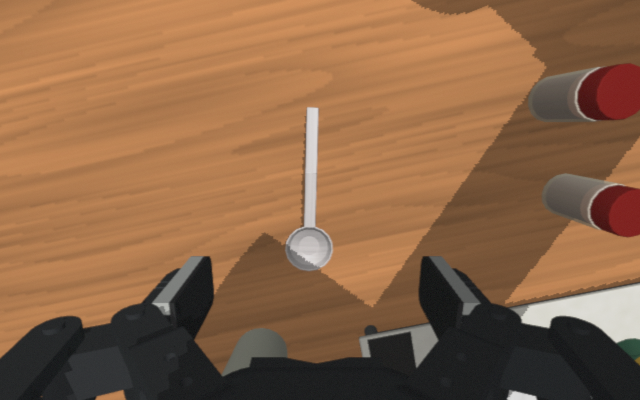

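```bash
python3 - <<'E'
from h import *
d=imaging.snapshot('wrist')
a=p2w(d,313,108,.004);b=p2w(d,309,271,.006);c=p2w(d,309,247,.005); m=(a+b)/2
print(a,b,c,m,'len',np.linalg.norm(a-b),'head',np.degrees(np.arctan2(c[1]-a[1],c[0]-a[0])))
goto(m[0],m[1],.1)
E
```

```text
[ 0.29356089 -0.30710866  0.004     ] [ 0.45064097 -0.3455699   0.006     ] [ 0.4255938  -0.34004092  0.005     ] [ 0.37210093 -0.32633928  0.005     ] len 0.16173255806870065 head -14.00521318283811
t 31.4 pos [ 0.3667 -0.3242  0.1912] jawheading 77.8 w 0.0853 shift cm [-1.03 -0.31  9.08]
```

Emit:
step_arm(
  xyz=[
    [-1.0,-0.4,4],
    [0,0,4],
    [0,0,3],
    [0,0,0],
    [0,0,0],
  ],
  yaw=[1.8,0,0,0,0],
  jaw=-0.2,
)

```text
t: 32.02
position: [0.3725, -0.3274, 0.0792]
tcp_rot: [[-0.967, 0.253, -0.041], [0.252, 0.967, 0.031], [0.048, 0.02, -0.999]]
ft_force: [1.0, -0.4, 0.7]
gripper_width: 0.0515
```

```bash
python3 -c "
from h import *
goto(.372,-.3265,.003); print(ctrl.get_state()['tcp_rot'])"
```

```text
t 32.02 pos [ 0.3725 -0.3274  0.0792] jawheading 75.3 w 0.0515 shift cm [-0.3  -0.07  7.61]
[[-0.96660618  0.25294519 -0.04112459]
 [ 0.25178665  0.96727504  0.03134472]
 [ 0.04770728  0.01994338 -0.99866224]]
```

Emit:
step_arm(
  xyz=[
    [-0.3,-0.1,3],
    [0,0,2.5],
    [0,0,0.8],
    [0,0,0],
    [0,0,0],
  ],
  yaw=[0,0,0,0,0],
)

```text
t: 32.65
position: [0.3767, -0.3318, 0.0214]
tcp_rot: [[-0.966, 0.255, -0.034], [0.255, 0.967, 0.023], [0.038, 0.013, -0.999]]
ft_force: [0.1, 0.3, -0.2]
gripper_width: 0.0516
```

```bash
python3 -c "
from h import *
goto(.372,-.3265,.003)"
```

```text
t 32.65 pos [ 0.3767 -0.3318  0.0214] jawheading 75.2 w 0.0516 shift cm [0.52 0.37 1.87]
```

Emit:
step_arm(
  xyz=[
    [0.5,0.4,0.6],
    [0,0,0.7],
    [0,0,0.3],
    [0,0,0],
    [0,0,0],
  ],
  yaw=[-0.8,0,0,0,0],
)

```text
t: 33.28
position: [0.3726, -0.3265, 0.0058]
tcp_rot: [[-0.97, 0.241, -0.032], [0.24, 0.97, 0.021], [0.037, 0.013, -0.999]]
ft_force: [-0.0, -0.0, -0.4]
gripper_width: 0.0515
```

```bash
python3 -c "
from h import *
goto(.372,-.3265,.003)"
```

```text
t 33.27 pos [ 0.3726 -0.3265  0.0058] jawheading 76.1 w 0.0515 shift cm [ 0.05 -0.02  0.29]
```

Emit:
step_arm(
  xyz=[
    [0,0,0.3],
    [0,0,0],
    [0,0,0],
  ],
  yaw=[0,0,0],
)

```text
t: 33.65
position: [0.3726, -0.3266, 0.0027]
tcp_rot: [[-0.97, 0.241, -0.032], [0.24, 0.97, 0.021], [0.036, 0.013, -0.999]]
ft_force: [-0.0, 0.5, 0.2]
gripper_width: 0.0511
```

Emit:
step_arm(
  xyz=[
    [0,0,0],
    [0,0,0],
    [0,0,0],
    [0,0,0],
    [0,0,0],
    [0,0,0],
    [0,0,0],
  ],
  yaw=[0,0,0,0,0,0,0],
  jaw=1,
)

```text
t: 34.52
position: [0.3727, -0.3266, 0.003]
tcp_rot: [[-0.97, 0.241, -0.032], [0.24, 0.97, 0.021], [0.036, 0.013, -0.999]]
ft_force: [-0.2, 0.4, 1.2]
gripper_width: 0.0086
```

Emit:
step_arm(
  xyz=[
    [0,0,-1],
    [0,0,-3],
    [0,0,-5],
    [0,0,-5],
    [0,0,0],
    [0,0,0],
  ],
  yaw=[0,0,0,0,0,0],
)

```text
t: 35.28
position: [0.3768, -0.3293, 0.1488]
tcp_rot: [[-0.97, 0.241, -0.033], [0.241, 0.97, 0.021], [0.037, 0.013, -0.999]]
ft_force: [-0.9, 0.3, -1.5]
gripper_width: 0.0085
```

```bash
python3 -c "
from h import *
goto(.609,-.281,.14)"
```

```text
t 35.27 pos [ 0.3768 -0.3293  0.1488] jawheading 76.0 w 0.0085 shift cm [-21.39  10.27   0.22]
```

Emit:
step_arm(
  xyz=[
    [0,0,0],
    [0,0,0],
    [-4.6,0.9,0],
    [-4.6,0.9,0],
    [-4.6,0.9,0],
    [-4.6,0.9,0],
    [-4.6,0.9,0],
    [0,0,0],
    [0,0,0],
  ],
  yaw=[-7,-7,0,0,0,0,0,0,0],
)

```text
t: 36.4
position: [0.6064, -0.2765, 0.1272]
tcp_rot: [[-0.999, -0.006, -0.049], [-0.008, 0.999, 0.033], [0.049, 0.033, -0.998]]
ft_force: [0.3, 0.4, -1.4]
gripper_width: 0.0086
```

```bash
python3 - <<'E'
from h import *
goto(.61,-.281,.08); print(np.round(ctrl.get_state()['tcp_rot'],3).tolist())
d=imaging.snapshot('wrist'); save(d,'w6.png'); print(w2p(d,(.61,-.281,.03)),w2p(d,(.525,-.281,.03)))
E
```

```text
t 36.4 pos [ 0.6064 -0.2765  0.1272] jawheading 90.3 w 0.0086 shift cm [-0.59 -0.61  4.68]
[[-0.999, -0.006, -0.049], [-0.008, 0.999, 0.033], [0.049, 0.033, -0.998]]
[305.99125531 214.95640063] [305.90211402  92.53384896]
```

View pics/w6.png

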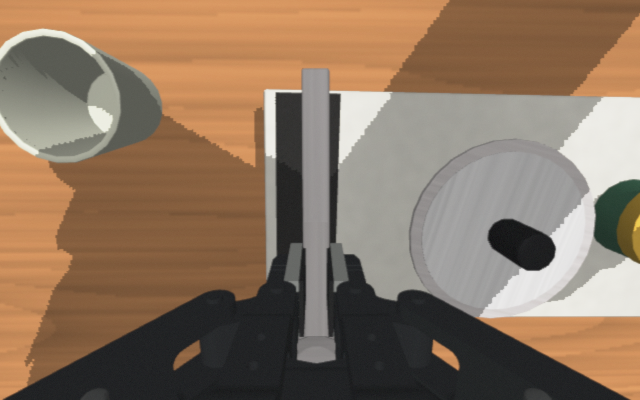

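Emit:
step_arm(
  xyz=[
    [-0.5,-0.5,2.5],
    [0,0,2],
    [0,0,0],
    [0,0,0],
  ],
  yaw=[1,0,0,0],
)

```text
t: 36.95
position: [0.6057, -0.2818, 0.082]
tcp_rot: [[-0.999, 0.016, -0.05], [0.014, 0.999, 0.034], [0.051, 0.033, -0.998]]
ft_force: [-0.5, -0.9, -1.3]
gripper_width: 0.009
```

```bash
python3 -c "
from h import *
goto(.61,-.280,.034)"
```

```text
t 36.95 pos [ 0.6057 -0.2818  0.082 ] jawheading 89.1 w 0.009 shift cm [-0.67  0.03  4.78]
```

Emit:
step_arm(
  xyz=[
    [-0.6,0,2],
    [0,0,1.5],
    [0,0,0.4],
    [0,0,0],
    [0,0,0],
  ],
  yaw=[0,0,0,0,0],
)

```text
t: 37.58
position: [0.6103, -0.2809, 0.0412]
tcp_rot: [[-0.999, 0.016, -0.049], [0.015, 0.999, 0.033], [0.049, 0.032, -0.998]]
ft_force: [0.2, 1.0, -0.2]
gripper_width: 0.0084
```

```bash
python3 -c "
from h import *
goto(.61,-.280,.034)"
```

```text
t 37.58 pos [ 0.6103 -0.2809  0.0412] jawheading 89.1 w 0.0084 shift cm [-0.01  0.07  0.72]
```

Emit:
step_arm(
  xyz=[
    [0,0.1,0.4],
    [0,0,0.3],
    [0,0,0],
    [0,0,0],
  ],
  yaw=[0,0,0,0],
)

```text
t: 38.08
position: [0.6104, -0.2798, 0.0346]
tcp_rot: [[-0.999, 0.016, -0.048], [0.015, 0.999, 0.032], [0.048, 0.031, -0.998]]
ft_force: [-0.7, 0.1, -1.0]
gripper_width: 0.0088
```

Emit:
step_arm(
  xyz=[
    [0,0,0],
    [0,0,0],
    [0,0,0],
    [0,0,0],
  ],
  yaw=[0,0,0,0],
  jaw=0,
)

```text
t: 38.58
position: [0.6108, -0.2801, 0.0352]
tcp_rot: [[-0.999, 0.016, -0.047], [0.015, 0.999, 0.032], [0.047, 0.031, -0.998]]
ft_force: [0.4, 0.4, 0.2]
gripper_width: 0.0425
```

Emit:
step_arm(
  xyz=[
    [0,0,-2],
    [0,0,-4],
    [0,0,-5],
    [0,0,-5],
    [0,0,0],
  ],
  yaw=[0,0,0,0,0],
)

```text
t: 39.2
position: [0.618, -0.285, 0.199]
tcp_rot: [[-0.999, 0.016, -0.048], [0.015, 0.999, 0.032], [0.049, 0.032, -0.998]]
ft_force: [0.4, -0.3, -0.7]
gripper_width: 0.0426
```

```bash
python3 - <<'E'
from h import *
goto(.37,.0,.2); print(np.round(ctrl.get_state()['tcp_rot'],3).tolist())
d=imaging.snapshot('wrist'); save(d,'w7.png')
E
```

```text
t 39.2 pos [ 0.618 -0.285  0.199] jawheading 89.1 w 0.0426 shift cm [25.19 28.08  2.02]
[[-0.999, 0.016, -0.048], [0.015, 0.999, 0.032], [0.049, 0.032, -0.998]]
```

View pics/w7.png

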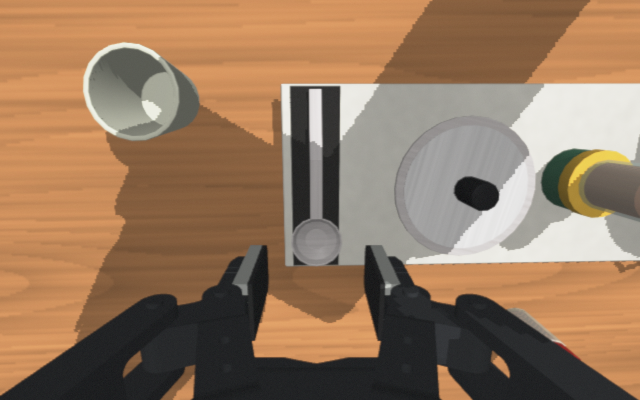

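Emit:
step_arm(
  xyz=[
    [2.2,5.6,0],
    [2.2,5.6,0],
    [2.2,5.6,0],
    [2.2,5.6,0],
    [2.2,5.6,0],
    [2.2,5.6,0],
    [2.2,5.6,0],
    [2.2,5.6,0],
    [2.2,5.6,0],
    [0,0,0],
  ],
  yaw=[0,0,0,0,0,0,0,0,0,0],
)

```text
t: 40.5
position: [0.4129, 0.2372, 0.2115]
tcp_rot: [[-0.997, 0.019, -0.071], [0.016, 0.999, 0.037], [0.071, 0.036, -0.997]]
ft_force: [0.4, 0.1, -0.5]
gripper_width: 0.0425
```

```bash
python3 - <<'E'
from h import *
goto(.373,.330,.19); print(np.round(ctrl.get_state()['tcp_rot'],3).tolist())
E
```

```text
t 40.5 pos [0.4129 0.2372 0.2115] jawheading 88.9 w 0.0425 shift cm [3.97 9.12 2.77]
[[-0.997, 0.019, -0.071], [0.016, 0.999, 0.037], [0.071, 0.036, -0.997]]
```

Emit:
step_arm(
  xyz=[
    [2,4.5,1],
    [2,4.5,1],
    [0,0,0],
    [0,0,0],
  ],
  yaw=[0,0,0,0],
)

```text
t: 41.0
position: [0.371, 0.3279, 0.1928]
tcp_rot: [[-0.997, 0.02, -0.076], [0.018, 0.999, 0.033], [0.076, 0.032, -0.997]]
ft_force: [-0.0, 0.2, -0.5]
gripper_width: 0.0426
```

```bash
python3 - <<'E'
from h import *
goto(.373,.330,.1)
d=imaging.snapshot('wrist'); save(d,'w8.png'); print(w2p(d,(.4276,.3345,.005)),w2p(d,(.316,.325,.004)))
E
```

```text
t 41.0 pos [0.371  0.3279 0.1928] jawheading 88.8 w 0.0426 shift cm [-0.9  -0.08  9.24]
[318.3927402  247.35734446] [306.14238523 135.55694074]
```

View pics/w8.png

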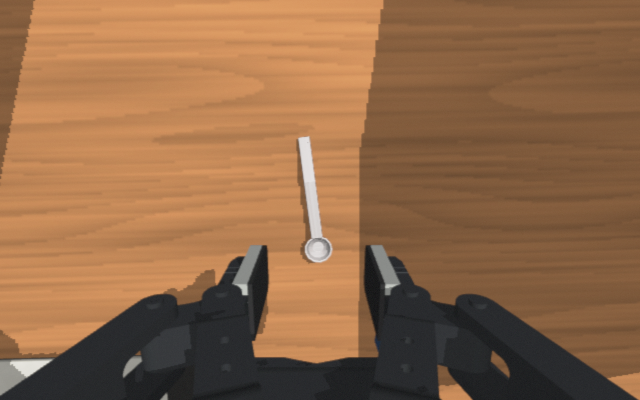

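```bash
python3 - <<'E'
from h import *
d=imaging.snapshot('wrist')
a=p2w(d,304,138,.004);b=p2w(d,319.5,264,.006);c=p2w(d,318,250,.005); m=(a+b)/2
print(a,b,m,'len',np.linalg.norm(a-b),'head',np.degrees(np.arctan2(c[1]-a[1],c[0]-a[0])))
goto(m[0],m[1],.1)
E
```

```text
[0.31825961 0.32282845 0.004     ] [0.44511629 0.33511726 0.006     ] [0.38168795 0.32897286 0.005     ] len 0.12746619115390131 head 5.645131544733391
t 41.1 pos [0.3714 0.3277 0.1932] jawheading 88.8 w 0.0429 shift cm [-1.73 -0.15  9.21]
```

Emit:
step_arm(
  xyz=[
    [-1.7,-0.1,4],
    [0,0,4],
    [0,0,3],
    [0,0,0],
    [0,0,0],
  ],
  yaw=[-6.8,0,0,0,0],
  jaw=-0.2,
)

```text
t: 41.72
position: [0.3852, 0.3263, 0.0813]
tcp_rot: [[-0.993, -0.093, -0.071], [-0.095, 0.995, 0.035], [0.068, 0.042, -0.997]]
ft_force: [0.5, 0.3, 0.0]
gripper_width: 0.0511
```

```bash
python3 -c "
from h import *
goto(.382,.329,.003)"
```

```text
t 41.73 pos [0.3852 0.3263 0.0813] jawheading 95.3 w 0.0511 shift cm [-0.24 -0.03  7.84]
```

Emit:
step_arm(
  xyz=[
    [-0.2,0,3],
    [0,0,2.5],
    [0,0,0.8],
    [0,0,0],
    [0,0,0],
  ],
  yaw=[0,0,0,0,0],
)

```text
t: 42.35
position: [0.3889, 0.3307, 0.024]
tcp_rot: [[-0.994, -0.091, -0.061], [-0.094, 0.995, 0.041], [0.057, 0.047, -0.997]]
ft_force: [0.6, 0.0, 0.3]
gripper_width: 0.0511
```

```bash
python3 -c "
from h import *
goto(.382,.329,.003)"
```

```text
t 42.35 pos [0.3889 0.3307 0.024 ] jawheading 95.2 w 0.0511 shift cm [ 0.58 -0.2   2.12]
```

Emit:
step_arm(
  xyz=[
    [0.5,-0.2,0.7],
    [0,0,0.8],
    [0,0,0.4],
    [0,0,0],
    [0,0,0],
  ],
  yaw=[0,0,0,0,0],
)

```text
t: 42.98
position: [0.3831, 0.3293, 0.005]
tcp_rot: [[-0.994, -0.091, -0.06], [-0.094, 0.995, 0.042], [0.055, 0.047, -0.997]]
ft_force: [-0.0, 0.6, 0.1]
gripper_width: 0.0512
```

```bash
python3 -c "
from h import *
goto(.382,.329,.0035)"
```

```text
t 42.98 pos [0.3831 0.3293 0.005 ] jawheading 95.2 w 0.0512 shift cm [ 0.1  -0.02  0.16]
```

Emit:
step_arm(
  xyz=[
    [0.1,0,0.2],
    [0,0,0],
    [0,0,0],
  ],
  yaw=[0,0,0],
)

```text
t: 43.35
position: [0.3822, 0.3294, 0.0032]
tcp_rot: [[-0.994, -0.091, -0.059], [-0.094, 0.995, 0.042], [0.055, 0.047, -0.997]]
ft_force: [0.2, 0.5, 0.1]
gripper_width: 0.0515
```

Emit:
step_arm(
  xyz=[
    [0,0,0],
    [0,0,0],
    [0,0,0],
    [0,0,0],
    [0,0,0],
    [0,0,0],
    [0,0,0],
  ],
  yaw=[0,0,0,0,0,0,0],
  jaw=1,
)

```text
t: 44.22
position: [0.3823, 0.3295, 0.0034]
tcp_rot: [[-0.994, -0.091, -0.059], [-0.094, 0.995, 0.042], [0.055, 0.048, -0.997]]
ft_force: [-0.5, 0.0, 0.1]
gripper_width: 0.009
```

Emit:
step_arm(
  xyz=[
    [0,0,-1],
    [0,0,-3],
    [0,0,-5],
    [0,0,-5],
    [0,0,0],
    [0,0,0],
  ],
  yaw=[0,0,0,0,0,0],
)

```text
t: 44.98
position: [0.3904, 0.3228, 0.1492]
tcp_rot: [[-0.994, -0.091, -0.059], [-0.094, 0.995, 0.042], [0.055, 0.047, -0.997]]
ft_force: [-0.0, -0.2, -1.0]
gripper_width: 0.0084
```

```bash
python3 -c "
from h import *
goto(.613,.199,.14)"
```

```text
t 44.98 pos [0.3904 0.3228 0.1492] jawheading 95.2 w 0.0084 shift cm [-21.02 -14.39  -0.92]
```

Emit:
step_arm(
  xyz=[
    [0,0,0],
    [-4.4,-2.5,-0.3],
    [-4.4,-2.5,-0.3],
    [-4.4,-2.5,-0.3],
    [-4.4,-2.5,-0.3],
    [-4.4,-2.5,-0.3],
    [0,0,0],
    [0,0,0],
  ],
  yaw=[6,0,0,0,0,0,0,0],
)

```text
t: 45.98
position: [0.6085, 0.1894, 0.1333]
tcp_rot: [[-0.997, 0.015, -0.076], [0.012, 0.999, 0.038], [0.077, 0.037, -0.996]]
ft_force: [-0.3, -0.5, -0.5]
gripper_width: 0.0089
```

```bash
python3 - <<'E'
from h import *
goto(.613,.199,.08); print(np.round(ctrl.get_state()['tcp_rot'],3).tolist())
d=imaging.snapshot('wrist'); save(d,'w9.png'); print(w2p(d,(.613,.199,.03)),w2p(d,(.528,.199,.03)))
E
```

```text
t 45.98 pos [0.6085 0.1894 0.1333] jawheading 89.2 w 0.0089 shift cm [-0.85  0.77  5.31]
[[-0.997, 0.015, -0.076], [0.012, 0.999, 0.038], [0.077, 0.037, -0.996]]
[324.61080466 217.42503061] [323.38904177  99.08670265]
```

View pics/w9.png

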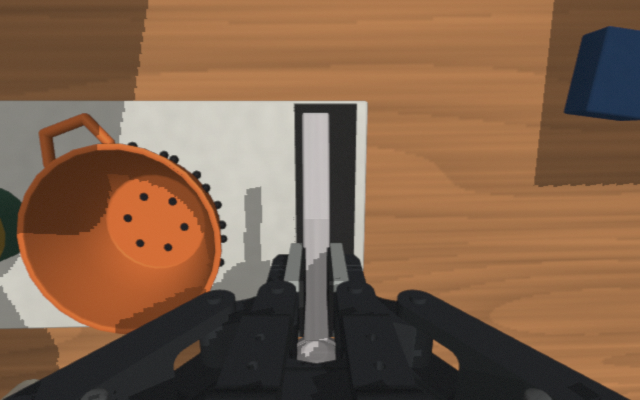

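Emit:
step_arm(
  xyz=[
    [-0.7,0.9,2.5],
    [0,0,2.5],
    [0,0,0],
    [0,0,0],
  ],
  yaw=[0,0,0,0],
)

```text
t: 46.52
position: [0.6087, 0.2033, 0.0833]
tcp_rot: [[-0.997, 0.01, -0.077], [0.007, 0.999, 0.038], [0.077, 0.037, -0.996]]
ft_force: [0.0, -0.4, 0.1]
gripper_width: 0.0089
```

```bash
python3 -c "
from h import *
goto(.612,.2003,.0345)"
```

```text
t 46.52 pos [0.6087 0.2033 0.0833] jawheading 89.4 w 0.0089 shift cm [-0.7  -0.48  4.82]
```

Emit:
step_arm(
  xyz=[
    [-0.7,-0.5,2],
    [0,0,1.5],
    [0,0,0.4],
    [0,0,0],
    [0,0,0],
  ],
  yaw=[0,0,0,0,0],
)

```text
t: 47.15
position: [0.6136, 0.1995, 0.0423]
tcp_rot: [[-0.997, 0.01, -0.075], [0.007, 0.999, 0.038], [0.075, 0.037, -0.996]]
ft_force: [-0.3, 0.3, -0.3]
gripper_width: 0.0085
```

```bash
python3 -c "
from h import *
goto(.612,.2003,.0345)"
```

```text
t 47.15 pos [0.6136 0.1995 0.0423] jawheading 89.4 w 0.0085 shift cm [0.1  0.05 0.8 ]
```

Emit:
step_arm(
  xyz=[
    [0.1,0.1,0.4],
    [0,0,0.35],
    [0,0,0],
    [0,0,0],
  ],
  yaw=[0,0,0,0],
)

```text
t: 47.65
position: [0.6125, 0.2011, 0.0353]
tcp_rot: [[-0.997, 0.01, -0.074], [0.007, 0.999, 0.038], [0.074, 0.037, -0.997]]
ft_force: [-0.5, -0.1, -0.9]
gripper_width: 0.0088
```

Emit:
step_arm(
  xyz=[
    [0,0,0],
    [0,0,0],
    [0,0,0],
    [0,0,0],
  ],
  yaw=[0,0,0,0],
  jaw=0,
)

```text
t: 48.15
position: [0.6127, 0.2011, 0.0357]
tcp_rot: [[-0.997, 0.01, -0.073], [0.007, 0.999, 0.038], [0.073, 0.038, -0.997]]
ft_force: [0.4, 0.2, -1.6]
gripper_width: 0.0428
```

Emit:
step_arm(
  xyz=[
    [0,0,-2],
    [0,0,-4],
    [0,0,-5],
    [0,0,-5],
    [0,0,0],
  ],
  yaw=[0,0,0,0,0],
)

```text
t: 48.78
position: [0.6241, 0.1947, 0.1992]
tcp_rot: [[-0.997, 0.01, -0.075], [0.007, 0.999, 0.038], [0.075, 0.037, -0.996]]
ft_force: [0.8, 0.5, -1.5]
gripper_width: 0.0428
```

```bash
python3 - <<'E'
from h import *
d=imaging.snapshot('wrist'); t=imaging.snapshot('top'); s=imaging.snapshot('scene')
a=cv2.resize(d['image'],(320,200),interpolation=3); b=cv2.resize(t['image'][140:230,220:440],(480,200),interpolation=2)
c=cv2.resize(s['image'][120:300,190:430],(530,398),interpolation=2); w=cv2.resize(d['image'][40:310,200:440],(270,398))
cv2.imwrite('pics/f1.png',np.vstack([np.hstack([a,b]),np.hstack([c,w])])[:,:,::-1])
E
```

```text
(no output)
```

View pics/f1.png

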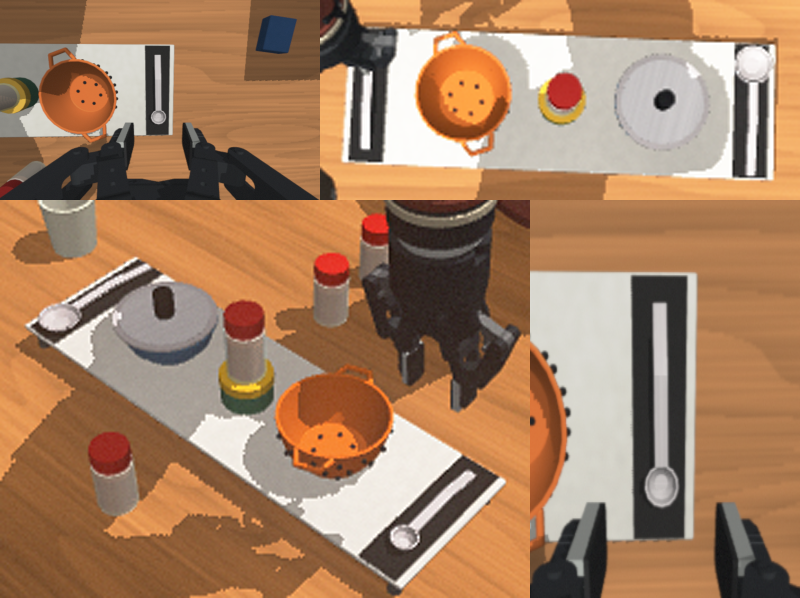

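```bash
python3 -c "
from cell import *
print(ctrl.get_state()['t'], job_done())"
```

```text
the job is handed in; nothing more can be done
48.925 None
```

I set everything out in the order asked and handed the job in at 48.9 s of the 122 s allowed. `job_done()` reports no verdict, so the result rests on my own picture checks.

- **Tin:** it stands midway between the bowl and the colander. I measured it within about 1 mm of the target in plan.
- **Jar:** the one farthest to the robot's right stands upright on the tin. In the top view the cap-to-tin offset matches a centred jar to about 1 pixel (roughly 2 mm), and one side view suggested it could be up to about 2 mm off.
- **Lid:** it looks flat and centred on the bowl.
- **Spoons:** both lie scoop up along the middle of their strips. The big spoon may be 2–3 mm towards the front.
- **Other items:** the bowl, colander, cup and box look unmoved in the last pictures I have of each. I did not re-measure them at the end.
- **Robot:** the gripper was clear of everything, and the force readings between moves stayed within a few newtons.

The one irregularity was the tool's tilt, which drifted to about 4–5° as it moved, with no way to correct it through `step_arm`. The last pictures show no effect from it on the placements.

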